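# Set and lock the length stop of a slicing board

## Task

On the slicing board, slide the length stop along its rail until its pointer stands at the red marker (not the blue one), then lock it there by turning the black clamp knob clockwise until its wing lies along the rail. Let go and leave it locked at the red marker.

Things in the scene. Friction and masses are not known exactly. Their poses are not given: they have to be found in the camera images.
- clamp_knob_grip (a point): Grip point on the axis of the stop's black wing knob, 12 mm below the wing's top, 24 mm above the grey carriage (30 mm across the rail, 46 mm along). Wing: bar 46 long, 13 thick, 28 mm high, white line on one half of its top. x along the wing (to the white line), y across it, z up; turns with the knob. The knob rides on the stop: moved along the rail it slides the stop (2 N while loose).
- stop_pointer (a point): Black pointer tab of the length stop, reaching from the carriage over the white rule behind the rail, 25.5 mm from the knob's axis, at mid-length of the carriage. x across the rail, away from the board's front; y along the rail; z up. The stop slides along y only, 125 mm either side of the rail's middle. A stop plate 8 mm thick reaches from it to the front, low over the board.
- red_marker: Red clip 17 x 16 x 19 mm, white line on top, fixed on the white rule behind the rail of the slicing board (220 x 340 x 22 mm). Origin: centre of its underside; x across the rail, y along it, z up. The stop is set when its pointer stands over this clip, at the same place along y. The blue clip of the same shape on the other half of the rule is not meant.
- clamp_knob (a joint): Angle of the clamp knob, rad. 0 = loose, wing across the rail; grows clockwise seen from above. Starts at 0 to 0.2. From about 0.75 on its cam presses on the rail and the stop no longer slides freely; at 1.57 the wing lies along the rail, locked (holds about 15 N); end stop at 1.65. Takes under 0.1 N m to turn. Stays where it is left; short of 1.4 it may ease back by 0.1.

How it is judged:
By the outcome, as a careful person would: the job done as asked, in the order asked, and still so for the second after the job is handed in, with the robot touching nothing.
It also fails if it takes over 38 s, if anything falls off the work surface, if the arm or the gripper's body presses on something with over 40 N, if the wrist force passes 120 N, or if a joint passes its speed limit or range.

## Robot

A 7-joint arm with a two-finger parallel gripper is mounted at the origin on a cart in front of the work surface, level with it; the furniture and walls round the work are solid. World frame = base frame: x ahead of the robot, y to its left, z up, the work surface at z = 0. Lengths are in mm, angles in rad, forces in N, time in s.
With the tool pointing down it reaches from about 400 to 875 mm from the base axis. Payload 4.4 kg.
Tool frame: the origin (TCP) lies midway between the tips of the shut fingers; the grasp point (between the pads) lies 19 mm behind it; z points along the fingers, y is the line along which they close (so a half turn about z gives the same grasp; the last joint's range is limited). The gripper opens to 85 mm and grips with 20 to 120 N. Pads are 22 mm wide; open, the fingers measure 114 mm over their backs; the gripper's body (76 mm by 85 mm) begins 54 mm behind the grasp point. The pads swing forward as they close: fully open they stand 13 mm farther back than shut.
Start: joints at [-1.217, 0.628, 0.038, 1.517, -0.027, 0.996, -0.02], TCP at [264.904, 593.585, 231.313] pointing down, gripper open.
Joint ranges: [-3.06, 3.06], [-0.37, 2.12], [-1.25, 1.32], [0.18, 2.47], [-1.1, 4.24], [0.23, 1.98], [-2.94, 2.94]. Speed limits (rad/s): [2.57, 2.57, 3.14, 3.14, 3.14, 3.14, 3.14].

## Interface

Orientations are given as [roll, pitch, yaw] about the fixed x, y, z axes, in that order (R = Rz(yaw) Ry(pitch) Rx(roll)).
In Python, from cell import ctrl gives the robot as it stands. The module is installed in compiled form; this text tells all that it offers.
- The arm moves only by the tool step_arm, never from a script. Its argument "commands" is one flat list of numbers, 7 for each row, row after row: the shift along the tool's x, y, z in cm, then the turn, a rotation vector about the tool's x, y, z in rad, then the opening, from 0 (shut) to 1 (fully open). A call has 1 to 10 rows; each row is the pose to reach, as a shift and turn from the pose commanded when the call began, along the tool's axes at that moment; what a row does not reach only later rows make up. A row lasts 1/10 s, in which the tool goes at most 50 mm and 8.59 degrees, less where a joint would pass 70% of its speed; a pose out of reach is approached as far as the arm can. A call with a gripper value outside its range is refused whole. The fingers move at their own pace and stop on an object; the grip force is fixed at half the most. Time passes only in rows, so rows that repeat a pose let the fingers close. It gives the time, the measured TCP pose, the force, the opening and the grip force at its end, in the units of the state.
- ctrl.read_state(): the state, without advancing time (a new reading comes with each control period).
- ctrl.get_image(name): name is "scene" or "side" or "wrist"; returns a dict with "image" (420x560x3 uint8, red, green, blue), "range_z" (420x560 float32, mm along the optical axis (not along the pixel's ray), 0 where there is no reading), "vfov" (degrees; the focal length in pixels is half the picture's height over the tangent of half this angle, whatever the lens; pixels are square), "cx", "cy" (the principal point, pixels), "world_to_cam" (4x4, takes a point from world to camera coordinates). Camera axes: x right, y down, z forward; pixel columns grow to the right and rows downward; lengths in mm; the calibration is good to about 2 mm. A picture is of the moment at which its call begins.
- ctrl.finish_job(): hands the job in; it is judged then, once.
The state is a dict: "clock": time; "qpos": joint angles; "qd": joint speeds; "tau": joint torques, N m; "eef_pos": TCP position; "tool_rot": TCP orientation; "force": force on the tool from outside, world axes, zero at the start; "torque": the same for the moment, N m; "width": finger opening in mm; "gripper_force": force on a finger pad.
Only numpy, scipy, OpenCV 4.12 (cv2) and the standard library are available. Lean on these libraries where they do the work, as an engineer would, in place of code of your own. Each camera call takes 0.05 s, during which the arm holds its last target. There are 200 camera calls.

## Working session

There is one attempt and no reset: what is moved stays moved. The work goes in short steps, Python scripts to look and compute and a tool call to move; the robot and the scene stay as the last step left them, time stands still between calls to the robot, and variables do not carry over. Pictures are saved under pics/ and viewed, at most 10 in all, crops included, and the job is handed in when it is done.

Besides the shell and the picture viewer there is one more tool, called after "Emit:" as name(argument=value, ...) on one line, values as JSON. step_arm: Moves the arm, as the interface text tells. Its arguments: {"type":"object","properties":{"commands":{"type":"array"}},"required":["commands"]}

```bash
mkdir -p pics; cat > h.py <<'E'
import numpy as np, cv2
from cell import ctrl
def grab(n):
    d=ctrl.get_image(n); d['f']=d['image'].shape[0]/2/np.tan(np.radians(d['vfov'])/2); return d
def pts(d):
    z=d['range_z'].astype(float); v,u=np.indices(z.shape)
    P=np.stack([(u-d['cx'])/d['f']*z,(v-d['cy'])/d['f']*z,z,np.ones_like(z)],-1)
    W=P@np.linalg.inv(d['world_to_cam']).T; W=W[...,:3]; W[z<=0]=np.nan; return W
def save(d,n): cv2.imwrite('pics/'+n+'.png',d['image'][...,::-1])
E
python3 - <<'E'
from h import *
np.set_printoptions(precision=3,suppress=True)
s=ctrl.read_state(); print(s)
a=grab('scene');b=grab('side')
cv2.imwrite('pics/a.png',cv2.resize(np.hstack([a['image'],b['image']])[...,::-1],(800,300)))
save(a,'scene0');save(b,'side0')
for d in(a,b): print(d['f'],d['cx'],d['cy'],np.linalg.inv(d['world_to_cam'])[:3])
E
```

```text
{'clock': 0.0, 'qpos': array([-1.217,  0.629,  0.038,  1.518, -0.027,  0.996, -0.02 ]), 'qd': array([-0.001,  0.001, -0.001,  0.001, -0.002,  0.001, -0.002]), 'tau': array([  0.002, -56.339,   1.226, -19.345,   0.011,   0.01 ,   0.   ]), 'eef_pos': array([264.618, 592.999, 230.364]), 'tool_rot': array([-3.14 ,  0.   ,  2.722]), 'force': array([ 0.135,  0.116, -0.009]), 'torque': array([-0.021, -0.01 , -0.022]), 'gripper_force': 0.0, 'width': 85.40737232094997}
458.20803949335703 283.1752787674789 208.46484300287705 [[   0.866   -0.359    0.348  307.144]
 [  -0.5     -0.625    0.599 -401.975]
 [   0.002   -0.693   -0.721  764.993]]
489.8156591392454 288.7080356241062 202.02802544730903 [[   0.99    -0.101    0.095  530.455]
 [  -0.137   -0.633    0.762 -516.09 ]
 [  -0.017   -0.768   -0.641  692.105]]
```

View pics/scene0.png

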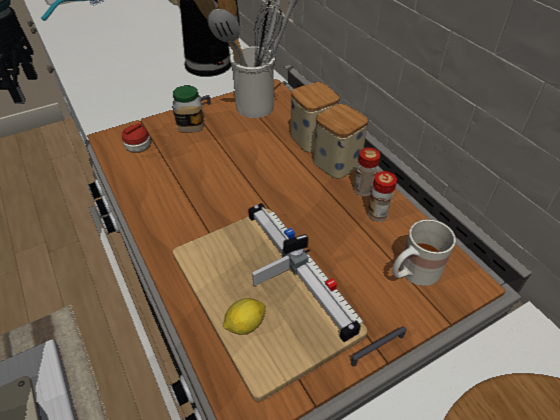

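View pics/side0.png

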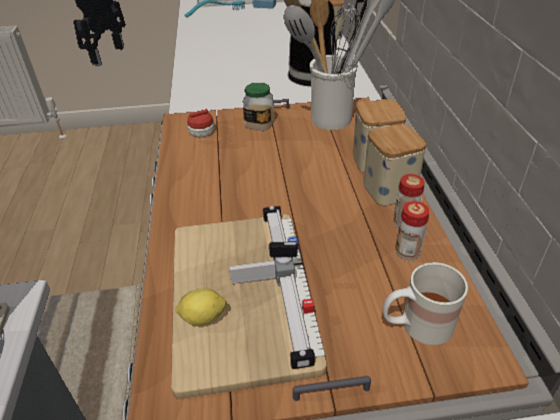

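The scene view shows the red clip at about (331,284), blue at (290,233), the black wing at (296,243), and black rail end caps at (256,212) and (349,329). In the side view red is at (308,306), the wing at (284,249), and the caps at (272,213) and (302,357).

```bash
cat > m.py <<'E'
from h import *
np.set_printoptions(precision=1,suppress=True)
def meas(n,box):
    d=grab(n);W=pts(d);hsv=cv2.cvtColor(d['image'],cv2.COLOR_RGB2HSV).astype(int);H,S,V=[hsv[...,i] for i in range(3)]
    B=np.zeros(H.shape,bool);B[box[1]:box[3],box[0]:box[2]]=1
    ok=B&np.isfinite(W[...,2])
    for nm,m in dict(red=(S>150)&((H<6)|(H>174))&(V>80),blue=(S>120)&(H>100)&(H<130)&(V>60),black=(V<60)&(S<120)).items():
        k,l,st,c=cv2.connectedComponentsWithStats((m&ok).astype(np.uint8))
        for i in range(1,k):
            if st[i,4]<25: continue
            P=W[l==i]; t=P[P[:,2]>P[:,2].max()-6]
            print(n,nm,st[i],'lo',P.min(0),'hi',P.max(0),'top med',np.median(t,0),'n',len(t))
            if nm=='black' and P[:,2].max()>65:
                r=cv2.minAreaRect(t[:,:2].astype(np.float32)); print('   wing top rect',r)
    return d
if __name__=='__main__':
    meas('scene',(240,195,375,350)); meas('side',(255,200,330,375))
E
python3 m.py
python3 - <<'E'
import cv2,numpy as np
a=cv2.imread('pics/scene0.png')[195:345,235:375];b=cv2.imread('pics/side0.png')[200:350,230:330]
cv2.imwrite('pics/c.png',np.hstack([cv2.resize(x,None,fx=3.3,fy=3.3,interpolation=2) for x in(a,b)]))
E
```

```text
scene red [326 278  11  13  83] lo [606.1 -50.1  70.8] hi [622.3 -22.4  93.4] top med [614.1 -43.8  90.9] n 67
scene blue [285 228  10  11  61] lo [603.4  89.6  78.7] hi [619.1 105.8  93.5] top med [609.9  95.4  90.8] n 48
scene black [249 204  15  16  87] lo [567.  175.1  72.8] hi [598.1 189.4  98.9] top med [578.8 180.8  96. ] n 62
   wing top rect ((582.827880859375, 182.57937622070312), (30.30683708190918, 13.651517868041992), 3.328709125518799)
scene black [282 237  26  20 286] lo [564.2  26.   80.4] hi [607.1  66.7 149. ] top med [581.2  34.1 145.9] n 111
   wing top rect ((586.1705322265625, 35.17646789550781), (12.223973274230957, 42.86067581176758), 79.72937774658203)
scene black [290 259  17  15  74] lo [572.2  12.2  77.6] hi [596.6  31.  107.7] top med [581.7  13.9 103.9] n 24
   wing top rect ((581.3861694335938, 16.92133331298828), (12.231380462646484, 28.99576759338379), 55.701107025146484)
scene black [340 321  20  21 209] lo [ 574.2 -139.9   71.9] hi [ 605.8 -125.5   99.9] top med [ 586.7 -134.    96.4] n 118
   wing top rect ((590.3455200195312, -132.6961212158203), 
[... 282 characters left out ...]
side black [263 207  17  14  77] lo [568.3 173.1  71. ] hi [599.1 186.2  96.1] top med [579.1 178.9  93.3] n 56
   wing top rect ((583.5930786132812, 179.48782348632812), (13.010854721069336, 30.718332290649414), 89.05879974365234)
side black [270 242  27  17 354] lo [566.5  24.7 106.4] hi [608.8  43.5 146.7] top med [583.8  32.1 143.3] n 114
   wing top rect ((588.2572021484375, 34.47532653808594), (12.894535064697266, 41.35834503173828), 81.5357666015625)
side black [291 349  24  20 271] lo [ 575.4 -141.6   71.1] hi [ 608.4 -127.3   97.3] top med [ 591.  -136.5   93.8] n 165
   wing top rect ((591.8076171875, -134.42369079589844), (32.553951263427734, 13.8025541305542), 0.7622557282447815)
```

View pics/c.png

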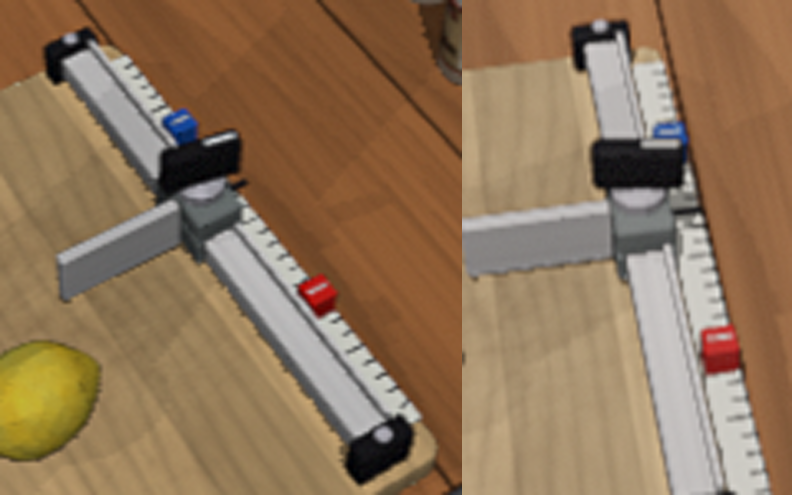

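The rail caps, clips and wing match the sizes given: the wing is 43 x 12 mm with its top at about z = 146, and the knob angle is about 0.2. Next I check that the path is clear and work out the shift in tool axes.

```bash
cat > k.py <<'E'
from h import *
from scipy.spatial.transform import Rotation as R
np.set_printoptions(precision=3,suppress=True)
def delta(p,yaw,pose=None):
    s=ctrl.read_state(); A=R.from_euler('xyz',s['tool_rot']); B=R.from_euler('xyz',[np.pi,0,yaw])
    return A.inv().apply(np.array(p)-s['eef_pos'])/10,(A.inv()*B).as_rotvec()
E
python3 - <<'E'
from k import *
# closing axis yaw 80.5deg -> tool yaw = +90
print(delta([587,35,230],np.radians(170.5)),delta([587,35,118],np.radians(170.5)))
a=np.array([265,593.]);b=np.array([587,35.]);L=np.linalg.norm(b-a);u=(b-a)/L;n=np.array([-u[1],u[0]])
for c in('scene','side'):
    W=pts(grab(c)).reshape(-1,3);t=(W[:,:2]-a)@u;w=(W[:,:2]-a)@n
    for lo in range(100,700,100):
        m=(t>lo)&(t<lo+100)&(abs(w)<110)&(W[:,2]<500); print(c,lo,m.sum(),np.percentile(W[m,2],[50,99.5]) if m.sum() else '')
E
```

```text
(array([-52.181, -37.842,   0.116]), array([-0.001, -0.   , -0.254])) (array([-52.181, -37.829,  11.316]), array([-0.001, -0.   , -0.254]))
scene 100 2554 [20.098 49.609]
scene 200 2955 [46.082 49.653]
scene 300 3610 [46.552 50.067]
scene 400 3375 [49.565 70.283]
scene 500 4191 [67.306 98.854]
scene 600 4910 [ 67.296 147.117]
side 100 1065 [43.019 46.365]
side 200 1941 [43.208 46.17 ]
side 300 3099 [43.517 46.649]
side 400 2901 [62.611 67.422]
side 500 4084 [64.402 95.545]
side 600 6356 [ 64.67  144.339]
```

Emit:
step_arm(commands=[-2,-1.5,0,0,0,-0.01,1,-5,-3.6,0,0,0,-0.03,1,-9,-6.5,0,0,0,-0.05,1,-13,-9.4,0,0,0,-0.07,1,-17,-12.3,0,0,0,-0.09,1,-21,-15.2,0,0,0,-0.11,1,-25,-18.1,0,0,0,-0.13,1,-29,-21,0,0,0,-0.15,1,-33,-23.9,0,0,0,-0.17,1,-37,-26.8,0,0,0,-0.19,1])

```text
clock: 1.3
eef_pos: [494.3, 196.3, 231.5]
tool_rot: [3.141, 0.0, 2.913]
force: [0.2, 0.5, 1.3]
width: 85.1
gripper_force: 0.0
```

```bash
python3 - <<'E'
from k import *
s=ctrl.read_state();print(s['clock'],s['eef_pos'],s['tool_rot'],s['qpos'],s['qd']);print(delta([587,35,200],np.radians(170.5)))
E
```

```text
1.3 [494.343 196.264 231.542] [3.141 0.    2.913] [-0.432  0.458  0.003  1.847 -0.002  0.836  0.913] [ 0.942  0.072 -0.013 -0.141  0.005  0.054  1.113]
(array([-12.681, -13.606,   3.154]), array([ 0.   ,  0.   , -0.063]))
```

Emit:
step_arm(commands=[-3,-3.2,0.7,0,0,-0.02,1,-6,-6.4,1.4,0,0,-0.03,1,-9,-9.7,2.2,0,0,-0.05,1,-11.3,-12.1,2.8,0,0,-0.06,1,-12.4,-13.3,3.1,0,0,-0.06,1,-12.7,-13.6,3.1,0,0,-0.06,1,-12.7,-13.6,3.1,0,0,-0.06,1,-12.7,-13.6,3.1,0,0,-0.06,1])

```text
clock: 2.1
eef_pos: [585.6, 39.3, 200.6]
tool_rot: [3.14, -0.001, 2.975]
force: [0.2, 0.3, -0.5]
width: 85.1
gripper_force: 0.0
```

```bash
python3 - <<'E'
from k import *
s=ctrl.read_state();print(s['clock'],s['eef_pos'],s['tool_rot'],s['qpos']);print(delta([587,35,117],np.radians(170.5)))
d=grab('wrist');save(d,'w1');np.savez('w1.npz',**d);print(d['f'],np.linalg.inv(d['world_to_cam'])[:3])
E
```

```text
2.1 [585.598  39.295 200.604] [ 3.14  -0.001  2.975] [-0.108  0.572 -0.009  1.733  0.005  0.837  1.285]
(array([-0.214, -0.413,  8.36 ]), array([ 0.001, -0.001, -0.001]))
318.227050326911 [[  0.167   0.946   0.278 515.742]
 [  0.986  -0.16   -0.046  51.459]
 [  0.001   0.281  -0.96  343.244]]
```

View pics/w1.png

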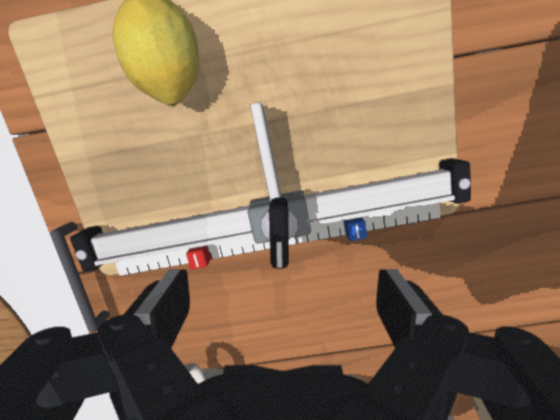

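The wrist view shows the wing upright at about (279,233), parallel to the pads, with red at (198,258), blue at (355,230) and the finger pads on either side. I use this view to measure the wing centre and the clips more closely.

```bash
cat > w.py <<'E'
from k import *
def ray(d,uv,z):
    M=np.linalg.inv(d['world_to_cam']);o=M[:3,3];v=M[:3,:3]@np.array([(uv[0]-d['cx'])/d['f'],(uv[1]-d['cy'])/d['f'],1.]);return o+v*(z-o[2])/v[2]
def wm(d):
    hsv=cv2.cvtColor(d['image'],cv2.COLOR_RGB2HSV).astype(int);H,S,V=[hsv[...,i] for i in range(3)];W=pts(d)
    f=np.isfinite(W[...,2])
    for nm,m in dict(red=(S>150)&((H<6)|(H>174))&(V>80),blue=(S>120)&(H>100)&(H<130)&(V>60)).items():
        m=m&(W[...,2]>72)&(W[...,2]<100)
        if m.sum()<20: continue
        # white line included by closing
        m2=cv2.morphologyEx(m.astype(np.uint8),cv2.MORPH_CLOSE,np.ones((7,7)))
        t=(m2>0)&(W[...,2]>86); 
        v,u=np.nonzero(t);r=cv2.minAreaRect(np.float32(np.c_[u,v]))
        print(nm,m.sum(),'top',np.percentile(W[t][:,2],[5,50,95]),'cen',np.median(W[t],0),'ray',ray(d,r[0],90),r[1])
    t=f&(W[...,2]>138)&(W[...,2]<152)
    t=t&(abs(W[...,0]-590)<60)
    n,l,st,c=cv2.connectedComponentsWithStats(t.astype(np.uint8))
    for i in range(1,n):
        if st[i,4]>100:
            v,u=np.nonzero(l==i);P=W[l==i];r=cv2.minAreaRect(np.float32(P[:,:2]));print('wing',st[i],np.median(P,0),r)
E
python3 - <<'E'
from w import *
d=dict(np.load('w1.npz'));wm(d)
W=pts(d);print(W[215,320:326],'carriage',W[215,300:310,2],'cols',W[190:275:8,279,2])
for uv in((459,181),(86,249)):print(W[uv[1],uv[0]])
E
```

```text
red 343 top [87.718 90.704 91.93 ] cen [614.155 -39.773  90.704] ray [614.267 -39.961  90.   ] (19.31962776184082, 18.60408592224121)
blue 317 top [88.133 90.687 91.914] cen [610.632  97.613  90.687] ray [610.857  97.703  90.   ] (19.563480377197266, 18.905881881713867)
wing [ 269  202   20   67 1244] [585.493  37.065 145.366] ((587.687744140625, 36.59064483642578), (12.824845314025879, 45.92385482788086), 80.67131042480469)
[[593.153  69.771  91.433]
 [594.012  70.762  89.089]
 [594.087  71.566  89.299]
 [593.83   72.28   90.579]
 [594.158  73.148  89.964]
 [594.391  73.992  89.66 ]] carriage [110.778 109.822 108.511 110.775 109.736 108.967 108.594 108.565 108.012
  90.226] cols [    nan 125.642 144.339 146.672 145.835 146.355 145.25  146.788 145.957
 146.801  45.784]
[582.257 180.443  96.565]
[ 588.493 -127.318   95.822]
```

Emit:
step_arm(commands=[-0.1,-0.15,2,0,0,0,1,-0.24,-0.3,4.5,0,0,0,1,-0.24,-0.3,6.5,0,0,0,1,-0.24,-0.3,7.8,0,0,0,1,-0.24,-0.3,8.4,0,0,0,1,-0.24,-0.3,8.4,0,0,0,1,-0.24,-0.3,8.4,0,0,0,0.7])

```text
clock: 2.85
eef_pos: [588.7, 33.7, 117.1]
tool_rot: [3.141, 0.001, 2.972]
force: [0.1, -0.0, 0.1]
width: 73.2
gripper_force: 0.0
```

```bash
python3 - <<'E'
from k import *
s=ctrl.read_state();print(s);print(delta([587.5,36.3,116.5],np.radians(170.7)))
E
```

```text
{'clock': 2.85, 'qpos': array([-0.099,  0.686, -0.009,  1.795,  0.009,  0.659,  1.288]), 'qd': array([ 0.004, -0.008,  0.   , -0.004,  0.001,  0.001,  0.   ]), 'tau': array([ -0.127, -53.334,   0.57 , -13.889,   0.001,   0.016,  -0.001]), 'eef_pos': array([588.672,  33.742, 117.091]), 'tool_rot': array([3.141, 0.001, 2.972]), 'force': array([ 0.094, -0.007,  0.085]), 'torque': array([-0.002,  0.033,  0.009]), 'gripper_force': 0.0, 'width': 73.18501145151396}
(array([0.159, 0.232, 0.059]), array([ 0.   ,  0.001, -0.007]))
```

Emit:
step_arm(commands=[0.15,0.23,0.05,0,0,0,0.5,0.15,0.23,0.05,0,0,0,0.3,0.15,0.23,0.05,0,0,0,0.1,0.15,0.23,0.05,0,0,0,0,0.15,0.23,0.05,0,0,0,0,0.15,0.23,0.05,0,0,0,0,0.15,0.23,0.05,0,0,0,0])

```text
clock: 3.55
eef_pos: [587.3, 36.1, 116.7]
tool_rot: [3.141, 0.001, 2.972]
force: [-1.9, 0.4, 5.2]
width: 20.5
gripper_force: 58.5
```

```bash
python3 - <<'E'
from w import *
s=ctrl.read_state();print(s['eef_pos'],s['tool_rot'],s['force'],s['torque'],s['width'],s['gripper_force'])
d=grab('wrist');wm(d)
E
```

```text
[587.345  36.064 116.737] [3.141 0.001 2.972] [-1.916  0.391  5.218] [ 0.086  0.259 -0.016] 20.499885689671384 58.54245639871806
red 171 top [87.89  90.294 91.486] cen [607.836 -41.79   90.294] ray [607.707 -39.884  90.   ] (7.449942111968994, 26.56066131591797)
blue 683 top [88.373 90.641 91.777] cen [610.657  97.59   90.641] ray [611.091  97.589  90.   ] (26.63263511657715, 28.605424880981445)
wing [ 266  246   33  104 3103] [584.28   36.929 145.382] ((587.4255981445312, 36.44689178466797), (13.072507858276367, 45.79056167602539), 81.4070816040039)
wing [222 272  38  65 583] [576.732  24.504 144.629] ((584.7078857421875, 19.675643920898438), (13.702552795410156, 22.745826721191406), 80.37425994873047)
wing [306 272  38  65 590] [580.662  51.767 144.542] ((587.9030151367188, 48.408870697021484), (13.951971054077148, 22.85747718811035), 42.166011810302734)
```

The opening is 20.5 mm on a 13 mm wing, so the tips may be pinching the hub below it. I open a little, rise 5 mm and close again.

Emit:
step_arm(commands=[0,0,0,0,0,0,0.4,0,0,-0.25,0,0,0,0.4,0,0,-0.5,0,0,0,0.4,0,0,-0.5,0,0,0,0.4,0,0,-0.5,0,0,0,0,0,0,-0.5,0,0,0,0,0,0,-0.5,0,0,0,0,0,0,-0.5,0,0,0,0])

```text
clock: 4.4
eef_pos: [587.0, 35.9, 121.0]
tool_rot: [3.142, 0.0, 2.972]
force: [-0.1, 0.4, 2.9]
width: 12.3
gripper_force: 60.5
```

```bash
python3 - <<'E'
from w import *
s=ctrl.read_state();print(s['eef_pos'],s['tool_rot'],s['force'],s['torque'],s['width'],s['gripper_force'])
d=grab('wrist');wm(d);save(d,'w2')
E
```

```text
[587.017  35.866 120.965] [3.142 0.    2.972] [-0.126  0.447  2.922] [-0.037  0.136  0.024] 12.325550553719783 60.459158420562744
red 336 top [87.888 90.687 91.769] cen [609.743 -40.777  90.687] ray [609.412 -40.385  90.   ] (14.525181770324707, 28.810937881469727)
blue 659 top [88.643 90.681 91.846] cen [610.64   97.599  90.681] ray [611.073  97.757  90.   ] (26.3038387298584, 27.619029998779297)
wing [ 233  243  100  101 3853] [580.57   36.693 145.464] ((587.6337280273438, 36.3663330078125), (38.355567932128906, 37.51228713989258), 35.17071533203125)
```

View pics/w2.png

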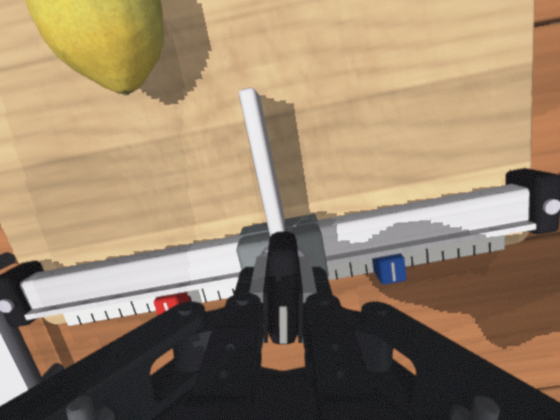

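The wing is now held: the opening is 12.3 mm, and the wing stands between the pads at about (283,290). Red is at (172,303). I slide most of the way, about 70 mm, along the rail.

Emit:
step_arm(commands=[-0.1,-0.5,0,0,0,0,0,-0.27,-1.4,0,0,0,0,0,-0.45,-2.3,0,0,0,0,0,-0.63,-3.2,0,0,0,0,0,-0.81,-4.1,0,0,0,0,0,-0.99,-5,0,0,0,0,0,-1.17,-5.9,0,0,0,0,0,-1.3,-6.6,0,0,0,0,0,-1.35,-6.87,0,0,0,0,0,-1.35,-6.87,0,0,0,0,0])

```text
clock: 5.45
eef_pos: [588.8, -36.1, 120.9]
tool_rot: [-3.14, 0.001, 2.97]
force: [-0.3, -1.6, 4.9]
width: 12.2
gripper_force: 60.8
```

```bash
python3 - <<'E'
from w import *
s=ctrl.read_state();print(s['clock'],s['eef_pos'],s['tool_rot'],s['force'],s['torque'],s['width'],s['gripper_force'])
a=grab('scene');b=grab('side')
np.savez('s2.npz',a=a['image'],az=a['range_z'],b=b['image'],bz=b['range_z'])
o=[]
for d in(a,b):
    p=d['world_to_cam']@np.array([612,-38,88,1]);u=int(d['cx']+d['f']*p[0]/p[2]);v=int(d['cy']+d['f']*p[1]/p[2]);print(u,v)
    o.append(cv2.resize(d['image'][v-25:v+25,u-32:u+32],None,fx=6,fy=6,interpolation=cv2.INTER_CUBIC))
cv2.imwrite('pics/c2.png',np.hstack(o)[...,::-1])
E
```

```text
5.45 [588.751 -36.132 120.936] [-3.14   0.001  2.97 ] [-0.3   -1.588  4.893] [-0.325  0.235  0.028] 12.238906888626 60.785191655159
328 282
305 300
```

View pics/c2.png

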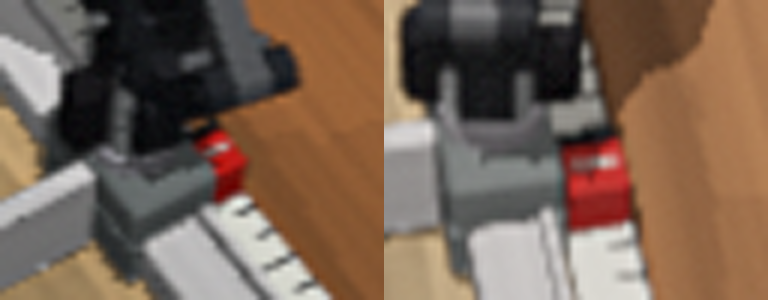

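The crops show the pointer tab just short of (behind) the red clip's white line: pointer at (590,133) and line at (597,160) in the side crop. To get the remaining distance, I measure the white line and the wing top within each camera, so calibration offsets cancel.

```bash
cat > rel.py <<'E'
from w import *
u=np.array([-0.025,1,0.]);u/=np.linalg.norm(u)
def line(d,box,ztop):
    x0,y0,x1,y1=box;I=d['image'][y0:y1,x0:x1].astype(int)
    red=((I[...,0]>110)&(I[...,1]<70)).astype(np.uint8)
    hull=np.zeros_like(red);c=max(cv2.findContours(red,0,2)[0],key=cv2.contourArea);cv2.fillConvexPoly(hull,cv2.convexHull(c),1)
    g=np.where(hull>0,np.clip(I[...,1]-60,0,None),0).astype(float)
    v,uu=np.indices(g.shape);p=(x0+(g*uu).sum()/g.sum(),y0+(g*v).sum()/g.sum())
    return p,ray(d,p,ztop)
E
python3 - <<'E'
from rel import *
q=np.load('s2.npz')
for n,box,box2 in(('scene',(318,270,345,300),None),('side',(295,290,322,320),None)):
    d=grab(n);cur=q['a' if n=='scene' else 'b']
    d['image']=cv2.imread(f'pics/{n}0.png')[...,::-1]
    for z in(89,91,93):print(n,z,*line(d,box,z))
w=dict(np.load('w1.npz'))
for z in(89,91):print('wrist',z,*line(w,(180,240,215,275),z))
E
```

```text
scene 89 (np.float64(330.2909090909091), np.float64(281.7012987012987)) [615.64  -38.312  89.   ]
scene 91 (np.float64(330.2909090909091), np.float64(281.7012987012987)) [614.728 -39.388  91.   ]
scene 93 (np.float64(330.2909090909091), np.float64(281.7012987012987)) [613.815 -40.464  93.   ]
side 89 (np.float64(307.98236331569666), np.float64(301.7577895355673)) [616.069 -41.325  89.   ]
side 91 (np.float64(307.98236331569666), np.float64(301.7577895355673)) [615.785 -42.899  91.   ]
side 93 (np.float64(307.98236331569666), np.float64(301.7577895355673)) [615.501 -44.474  93.   ]
wrist 89 (np.float64(194.99715555555557), np.float64(260.1715555555555)) [616.273 -42.523  89.   ]
wrist 91 (np.float64(194.99715555555557), np.float64(260.1715555555555)) [615.482 -41.784  91.   ]
```

Emit:
step_arm(commands=[-0.05,-0.25,0,0,0,0,0,-0.1,-0.5,0,0,0,0,0,-0.1,-0.5,0,0,0,0,0,-0.1,-0.5,0,0,0,0,0])

```text
clock: 6.05
eef_pos: [588.9, -40.1, 120.9]
tool_rot: [-3.141, 0.0, 2.971]
force: [-0.8, 0.4, 5.2]
width: 12.0
gripper_force: 60.8
```

```bash
python3 - <<'E'
from w import *
s=ctrl.read_state();print(s['clock'],s['eef_pos'],s['tool_rot'],s['force'],s['torque'],s['width'],s['gripper_force'])
o=[]
for n in('scene','side'):
    d=grab(n);p=d['world_to_cam']@np.array([612,-38,88,1]);u=int(d['cx']+d['f']*p[0]/p[2]);v=int(d['cy']+d['f']*p[1]/p[2])
    o.append(cv2.resize(d['image'][v-20:v+20,u-25:u+25],None,fx=8,fy=8,interpolation=cv2.INTER_CUBIC));np.savez('s3'+n,**d)
cv2.imwrite('pics/c3.png',np.hstack(o)[...,::-1])
E
```

```text
6.05 [588.873 -40.068 120.922] [-3.141  0.     2.971] [-0.802  0.369  5.21 ] [-0.001  0.272  0.011] 12.040789373851355 60.842353105545044
```

View pics/c3.png

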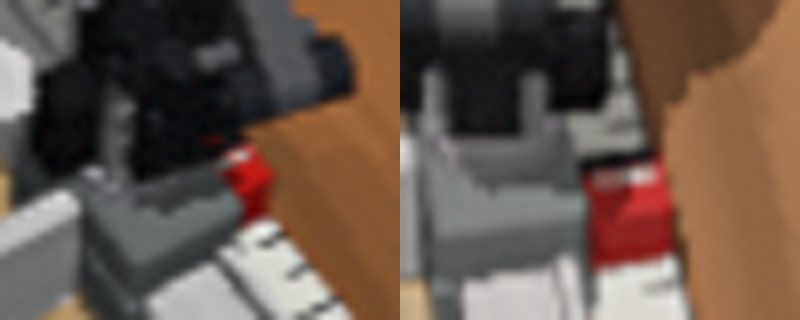

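The side crop shows the dark pointer at (610,160), now lying over the clip just behind its white line at (625,175). It sits higher than the clip top, so I need its height to correct for parallax.

```bash
python3 - <<'E'
from w import *
np.set_printoptions(precision=1,suppress=True,linewidth=200)
d=dict(np.load('s3side.npz'));W=pts(d)
for v in range(294,311): print(v,'|'.join(f"{d['image'][v,u].tolist()} {W[v,u,1]:.0f},{W[v,u,2]:.0f}" for u in(303,305,307,309)))
q=np.load('s2.npz');d['image']=q['b'];d['range_z']=q['bz'];W=pts(d);print()
for v in range(290,304): print(v,'|'.join(f"{d['image'][v,u].tolist()} {W[v,u,1]:.0f},{W[v,u,2]:.0f}" for u in(301,303,305,307)))
E
```

```text
294 [113, 112, 106] -51,121|[128, 125, 121] -11,71|[137, 134, 129] -11,70|[107, 104, 97] -10,69
295 [147, 146, 139] -13,72|[136, 133, 128] -12,70|[106, 104, 100] -13,70|[94, 93, 91] -14,71
296 [147, 145, 140] -13,70|[133, 130, 124] -14,70|[117, 115, 110] -15,70|[122, 120, 116] -16,71
297 [147, 145, 140] -15,69|[147, 145, 139] -17,71|[149, 145, 140] -18,72|[139, 138, 133] -17,69
298 [129, 128, 122] -19,71|[121, 120, 115] -18,70|[118, 117, 113] -17,68|[99, 99, 96] -19,70
299 [73, 73, 70] -19,70|[49, 51, 49] -41,96|[31, 32, 33] -39,93|[35, 30, 32] -40,93
300 [21, 20, 18] -42,95|[24, 17, 16] -43,96|[32, 21, 21] -42,94|[91, 56, 55] -44,96
301 [49, 20, 21] -43,94|[97, 63, 58] -43,94|[105, 82, 77] -42,92|[175, 167, 160] -41,90
302 [93, 30, 27] -41,89|[132, 88, 84] -40,88|[129, 94, 89] -42,89|[199, 173, 167] -42,89
303 [110, 36, 35] -43,89|[125, 63, 60] -43,89|[118, 48, 46] -43,89|[190, 71, 68] -44,90
304 [104, 61, 59] -45,90|[122, 29, 26] -46,90|[116, 24, 22] -46,90|[189, 45, 40] -46,89
305 [97, 77, 74] -46,89|[122, 26, 24] -46,88|[123, 29, 28] -48,91|[196, 55, 51] -47,88
306 [90, 69, 68] -
[... 976 characters left out ...]
1, 121, 116] -12,69|[127, 125, 119] -15,72|[105, 104, 100] -13,69|[61, 62, 59] -14,69
297 [81, 80, 77] -14,68|[68, 68, 65] -17,71|[49, 53, 51] -35,93|[14, 17, 19] -36,94
298 [55, 57, 56] -46,106|[17, 15, 16] -37,94|[22, 15, 18] -38,95|[33, 14, 17] -37,93
299 [65, 70, 70] -49,107|[65, 14, 15] -39,94|[89, 21, 18] -38,93|[93, 19, 16] -37,90
300 [76, 81, 80] -51,107|[109, 26, 24] -37,89|[123, 30, 27] -37,89|[121, 31, 31] -37,89
301 [103, 109, 108] -52,106|[116, 29, 27] -38,88|[127, 66, 62] -38,88|[127, 85, 81] -40,90
302 [124, 131, 129] -55,108|[113, 39, 36] -43,91|[127, 88, 82] -42,90|[125, 96, 91] -42,90
303 [128, 135, 132] -57,109|[109, 46, 44] -43,89|[123, 61, 58] -43,89|[119, 48, 46] -43,88
```

Pointer and white line agree to within about 1 mm in both views: in the side view the pointer is at y about -41.7 and the line at about -42. I nudge about 0.6 mm further and turn clockwise, which is positive about tool z. The wing is at about 0.195 rad, so 1.39 more is needed.

Emit:
step_arm(commands=[-0.01,-0.06,0,0,0,0,0,-0.01,-0.06,0,0,0,0.05,0,-0.01,-0.06,0,0,0,0.14,0,-0.01,-0.06,0,0,0,0.24,0,-0.01,-0.06,0,0,0,0.34,0,-0.01,-0.06,0,0,0,0.42,0,-0.01,-0.06,0,0,0,0.45,0,-0.01,-0.06,0,0,0,0.45,0])

```text
clock: 6.95
eef_pos: [588.9, -40.2, 120.9]
tool_rot: [-3.141, 0.0, 2.521]
force: [-0.7, 1.4, 5.5]
width: 12.0
gripper_force: 60.8
```

```bash
python3 - <<'E'
from w import *
s=ctrl.read_state();print(s['clock'],s['eef_pos'],s['tool_rot'],s['force'],s['torque'],s['width'],s['gripper_force'],s['qpos'])
d=grab('side');W=pts(d);np.savez('s4side',**d)
for v in range(297,306): print(v,'|'.join(f"{d['image'][v,u].tolist()} {W[v,u,1]:.0f},{W[v,u,2]:.0f}" for u in(303,305,307,309)))
E
```

```text
6.95 [588.915 -40.166 120.917] [-3.141  0.     2.521] [-0.681  1.385  5.492] [ 0.188  0.116 -0.048] 12.025922152815848 60.79243183135986 [-0.048  0.685  0.108  1.792 -0.11   0.67   1.072]
297 [64, 63, 60] -57,121|[149, 147, 140] -17,71|[148, 145, 139] -18,72|[138, 137, 133] -17,70
298 [99, 98, 94] -56,118|[129, 128, 122] -18,70|[118, 117, 112] -19,70|[99, 100, 96] -19,69
299 [84, 83, 79] -19,69|[67, 67, 64] -40,94|[37, 36, 36] -40,94|[37, 32, 34] -41,95
300 [26, 24, 25] -42,95|[20, 20, 19] -42,95|[47, 42, 42] -41,93|[93, 62, 60] -43,95
301 [50, 24, 25] -44,95|[73, 59, 56] -42,92|[158, 144, 137] -42,91|[183, 176, 170] -43,93
302 [92, 34, 33] -42,90|[121, 83, 79] -41,89|[195, 156, 148] -43,90|[207, 183, 176] -43,90
303 [115, 53, 51] -43,89|[175, 72, 67] -43,89|[194, 82, 78] -42,88|[198, 75, 70] -44,89
304 [116, 70, 68] -45,89|[201, 52, 48] -45,89|[197, 50, 46] -47,91|[198, 49, 45] -46,90
305 [107, 75, 73] -47,90|[202, 54, 50] -45,87|[198, 54, 51] -47,89|[199, 57, 53] -48,89
```

Stiction held it: it moved only 0.1 mm, and the force reads 1.4 N. I push about 1.2 mm further in the command while the stop is still loose, then finish the turn.

Emit:
step_arm(commands=[-0.04,-0.05,0,0,0,0,0,-0.07,-0.1,0,0,0,0,0,-0.07,-0.1,0,0,0,0,0,-0.07,-0.1,0,0,0,0,0])

```text
clock: 7.4
eef_pos: [589.0, -41.4, 120.9]
tool_rot: [3.142, 0.0, 2.521]
force: [-0.7, 0.7, 5.3]
width: 11.9
gripper_force: 60.8
```

```bash
python3 - <<'E'
from w import *
s=ctrl.read_state();print(s['clock'],s['eef_pos'],s['tool_rot'],s['force'],s['torque'],s['width'])
E
```

```text
7.4 [588.959 -41.393 120.93 ] [3.142 0.    2.521] [-0.668  0.701  5.316] [ 0.258  0.221 -0.028] 11.875380027296178
```

Emit:
step_arm(commands=[0,0,0,0,0,0.08,0,0,0,0,0,0,0.2,0,0,0,0,0,0,0.32,0,0,0,0,0,0,0.44,0,0,0,0,0,0,0.56,0,0,0,0,0,0,0.68,0,0,0,0,0,0,0.8,0,0,0,0,0,0,0.9,0,0,0,0,0,0,0.95,0,0,0,0,0,0,0.95,0])

```text
clock: 8.4
eef_pos: [589.0, -41.2, 120.9]
tool_rot: [3.141, 0.0, 1.571]
force: [-0.1, 1.7, 4.5]
width: 12.1
gripper_force: 60.8
```

```bash
python3 - <<'E'
from w import *
s=ctrl.read_state();print(s['clock'],s['eef_pos'],s['tool_rot'],s['force'],s['torque'],s['width'],s['qpos'])
d=grab('side');W=pts(d);np.savez('s5side',**d)
for v in range(297,306): print(v,'|'.join(f"{d['image'][v,u].tolist()} {W[v,u,1]:.0f},{W[v,u,2]:.0f}" for u in(303,305,307,309)))
E
```

```text
8.4 [589.017 -41.249 120.887] [3.141 0.    1.571] [-0.123  1.742  4.537] [0.338 0.246 0.017] 12.086473848568303 [-0.212  0.715  0.377  1.797 -0.382  0.702  0.377]
297 [146, 144, 139] -16,70|[146, 146, 140] -16,70|[146, 146, 140] -16,69|[195, 196, 189] -18,72
298 [144, 138, 132] -16,68|[146, 126, 121] -18,70|[147, 121, 115] -20,72|[197, 188, 181] -19,70
299 [134, 100, 96] -21,71|[116, 72, 69] -34,88|[117, 60, 57] -34,87|[121, 70, 65] -36,89
300 [94, 36, 37] -41,94|[43, 29, 31] -40,93|[37, 31, 32] -42,94|[35, 30, 33] -43,95
301 [37, 27, 31] -42,93|[48, 34, 36] -43,94|[70, 65, 64] -43,93|[94, 90, 86] -44,94
302 [71, 36, 35] -45,95|[163, 101, 94] -43,91|[160, 88, 83] -44,93|[174, 99, 94] -44,91
303 [111, 56, 53] -42,89|[204, 108, 102] -44,90|[196, 76, 70] -43,88|[201, 57, 52] -44,89
304 [117, 70, 68] -45,90|[204, 60, 56] -47,91|[199, 55, 50] -44,88|[201, 55, 51] -46,89
305 [107, 74, 73] -45,88|[202, 52, 48] -47,89|[199, 56, 51] -48,90|[200, 56, 53] -47,88
```

The wing is at about 1.596 rad and the pointer lies on the white line. I release, rise, and check.

Emit:
step_arm(commands=[0,0,0,0,0,0,0.3,0,0,0,0,0,0,0.5,0,0,0,0,0,0,0.6,0,0,-1,0,0,0,0.6,0,0,-4,0,0,0,0.6,0,0,-8,0,0,0,0.6,0,0,-12,0,0,0,0.6,0,0,-14,0,0,0,0.6,0,0,-14,0,0,0,0.6,0,0,-14,0,0,0,0.6])

```text
clock: 9.45
eef_pos: [588.7, -41.0, 261.3]
tool_rot: [3.141, -0.0, 1.572]
force: [0.8, 0.2, -0.3]
width: 51.5
gripper_force: 0.0
```

```bash
python3 - <<'E'
from w import *
s=ctrl.read_state();print(s['clock'],s['eef_pos'],s['tool_rot'],s['force'],s['width'])
o=[]
for n in('scene','side','wrist'):
    d=grab(n);np.savez('f'+n,**d);W=pts(d)
    t=(W[...,2]>138)&(W[...,2]<152)&(abs(W[...,0]-589)<40)&(abs(W[...,1]+41)<40)
    P=W[t];r=cv2.minAreaRect(np.float32(P[:,:2]));print(n,r)
    p=d['world_to_cam']@np.array([605,-41,95,1]);u=int(d['cx']+d['f']*p[0]/p[2]);v=int(d['cy']+d['f']*p[1]/p[2])
    h=20 if n!='wrist' else 30;o.append(cv2.resize(d['image'][v-h:v+h,u-h:u+h],(260,260),interpolation=cv2.INTER_CUBIC))
cv2.imwrite('pics/c5.png',np.hstack(o)[...,::-1])
E
```

```text
9.45 [588.686 -40.993 261.271] [ 3.141 -0.     1.572] [ 0.769  0.199 -0.29 ] 51.52306100011703
scene ((588.895263671875, -41.721256256103516), (13.25858211517334, 46.3951416015625), 1.1856472492218018)
side ((589.510498046875, -44.847774505615234), (13.108516693115234, 43.89912414550781), 1.49973464012146)
wrist ((589.8892211914062, -40.685054779052734), (12.91753101348877, 44.95685577392578), 0.4591812491416931)
```

View pics/c5.png

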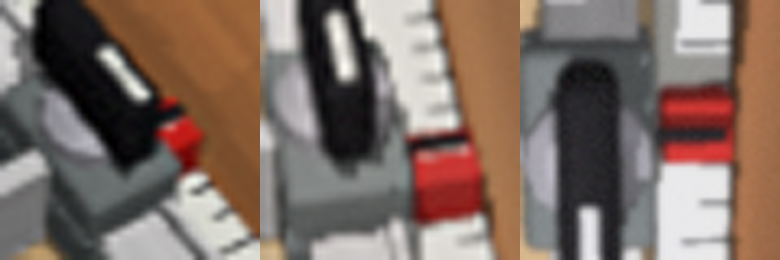

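The wing lies along the rail (rectangle angle within 1.5°), and the pointer lies across the red clip in all three crops, at (697,135) in the wrist crop. I check the offset with numbers from the wrist view.

```bash
python3 - <<'E'
from w import *
d=dict(np.load('fwrist.npz'));M=np.linalg.inv(d['world_to_cam']);print(M[:3,3])
W=pts(d)
p=d['world_to_cam']@np.array([614,-41,92,1]);u=int(d['cx']+d['f']*p[0]/p[2]);v=int(d['cy']+d['f']*p[1]/p[2])
for r in range(v-13,v+14): print(r,'|'.join(f"{d['image'][r,c].tolist()} {W[r,c,1]:.1f},{W[r,c,2]:.0f}" for c in(u-2,u+1,u+4)))
E
```

```text
[589.118  31.401 402.413]
184 [149, 150, 145] -31.5,72|[151, 151, 147] -31.3,72|[143, 142, 138] -31.2,73
185 [144, 140, 136] -32.6,71|[145, 141, 137] -32.5,72|[122, 118, 116] -32.5,71
186 [128, 107, 105] -33.0,74|[125, 104, 102] -32.9,75|[99, 77, 76] -33.0,74
187 [107, 64, 62] -33.0,80|[105, 61, 58] -33.1,79|[95, 39, 38] -33.0,80
188 [102, 37, 33] -33.1,85|[101, 37, 35] -32.9,86|[102, 32, 28] -33.3,84
189 [117, 31, 26] -33.2,89|[121, 33, 32] -33.0,90|[123, 31, 30] -33.4,88
190 [163, 43, 39] -33.9,90|[164, 44, 40] -34.0,90|[169, 46, 43] -33.9,91
191 [197, 54, 50] -35.1,90|[198, 52, 49] -34.8,91|[200, 53, 51] -34.9,91
192 [200, 55, 52] -36.1,90|[199, 52, 49] -35.4,93|[200, 54, 52] -36.1,90
193 [160, 43, 40] -36.7,92|[159, 43, 39] -36.6,92|[162, 45, 45] -36.9,91
194 [132, 37, 35] -37.9,91|[133, 36, 36] -38.0,90|[132, 35, 35] -38.1,90
195 [116, 36, 35] -39.0,90|[118, 35, 36] -38.9,91|[117, 37, 36] -38.8,91
196 [78, 29, 30] -38.8,96|[81, 32, 36] -39.1,95|[78, 32, 33] -38.8,96
197 [47, 35, 39] -39.7,96|[46, 35, 37] -39.8,96|[46, 37, 41] -39.8,96
198 [46, 40, 44] -40.8,96|[50, 45, 47] -40.9
[... 241 characters left out ...]
9
202 [216, 60, 57] -46.0,91|[215, 61, 57] -46.2,91|[215, 59, 55] -46.3,90
203 [216, 68, 64] -47.3,90|[214, 72, 69] -46.8,93|[206, 60, 58] -47.1,91
204 [214, 129, 129] -48.4,90|[216, 136, 135] -48.5,90|[184, 104, 105] -48.3,91
205 [226, 213, 215] -54.1,72|[224, 211, 213] -54.2,72|[197, 182, 183] -54.2,72
206 [231, 230, 232] -55.3,72|[230, 230, 231] -55.3,72|[224, 223, 224] -55.1,73
207 [232, 233, 234] -56.6,71|[232, 232, 233] -56.4,72|[232, 232, 233] -56.0,73
208 [233, 233, 235] -57.2,73|[233, 233, 234] -57.5,72|[232, 232, 233] -57.2,73
209 [233, 233, 235] -58.7,72|[233, 232, 234] -58.6,72|[233, 233, 233] -58.6,72
210 [232, 232, 234] -59.5,73|[232, 232, 234] -59.6,72|[233, 232, 234] -59.7,72
```

```bash
python3 -c "
from cell import ctrl
print(ctrl.finish_job())"
```

```text
the job is handed in; nothing more can be done
None
```

The length stop is locked at the red marker: in the last wrist view the pointer sits about 0.5 mm from the clip's centre and the wing lies along the rail (within about 1.5°). I let go, moved clear and handed the job in at about 9.5 s, but the interface gave no verdict.

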